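# Gauge the punched collars at the forge bench

### The arm

A 6-joint arm with a two-finger parallel gripper is mounted at the origin on the work surface. World frame = base frame: x ahead of the robot, y to its left, z up, the work surface at z = 0. Lengths are in mm, angles in rad, forces in N, time in s.
With the tool pointing down it reaches from about 275 to 750 mm from the base axis. Payload 10.2 kg.
Tool frame: the origin (TCP) lies midway between the tips of the shut fingers; the grasp point (between the pads) lies 19 mm behind it (ctrl.tcp_to_grasp is the z of the grasp point in the tool frame, in mm); z points along the fingers, y is the direction in which the jaws open and shut (so a half turn about z gives the same grasp; the last joint's range is limited). The gripper opens to 85 mm and grips with 20 to 120 N. Pads are 22 mm wide; open, the fingers measure 114 mm over their backs; the gripper's body (76 mm by 85 mm) begins 54 mm behind the grasp point. The pads swing forward as they close: fully open they stand 13 mm farther back than shut.
Start: joints at [-1.518, 0.313, 1.498, -0, 1.331, -0.223], TCP at [142.953, -505.169, 192.194] pointing down, gripper open.
Joint ranges: [-2.94, 2.94], [-0.97, 2.17], [0.19, 2.56], [-1.23, 4.37], [0.02, 3.11], [-2.88, 2.88]. Speed limits (rad/s): [2.39, 2.39, 3.01, 3.14, 3.14, 3.14].

### API

Orientations are given as a unit quaternion [w, x, y, z].
In Python, from rig import sensors, capture, order, ctrl gives the robot as it stands. The module is installed in compiled form; this text tells all that it offers.
- The arm moves only by the tool play_rows, never from a script. Its argument "deltas" is a list of rows, each a list of 7 numbers: the shift along the world's x, y, z in units of 40 mm (1.0 is 40 mm), then the turn, a rotation vector about the world's x, y, z in units of 6 degrees (1.0 is 6 degrees), then the opening, from -1 (shut) to 1 (fully open). A call has 1 to 8 rows; each row shifts and turns the commanded pose from where the row before left it; what a row does not reach is not made up. A row lasts 1/12 s, in which the tool goes at most 41.7 mm and 7.16 degrees, less where a joint would pass 70% of its speed; a pose out of reach is approached as far as the arm can. A call is refused whole if a number of a shift passes 1 or a number of a turn 1, either way. A call with a gripper value outside its range is refused whole. The fingers move at their own pace and stop on an object; "squeeze" is the grip in N (left out, the last holds). Time passes only in rows, so rows that do not move let the fingers close. It gives the time, the measured TCP pose, the force and the opening at its end, in the units of the state.
- sensors.sense(): the state, without advancing time (a new reading comes with each control period).
- capture(name): name is "scene" or "top" or "wrist"; returns a dict with "pixels" (400x640x3 uint8, red, green, blue), "z_map" (400x640 float32, mm along the optical axis (not along the pixel's ray), 0 where there is no reading), "fx", "fy", "cx", "cy" (pixels), "eye" and "rotation" of the camera in the world; the wrist camera has in their place "tool_from_camera" (4x4, takes a point from camera to tool coordinates, whose origin is the TCP and whose axes are the flange's). Camera axes: x right, y down, z forward; pixel columns grow to the right and rows downward; lengths in mm; the calibration is good to about 2 mm. The wrist camera is an equidistant fisheye: a pixel r from the principal point sees the ray r / f radians off the axis. A picture is of the moment at which its call begins: read the wrist's pose just before it.
- order.finish_job(): hands the job in, once; it reports no verdict.
The state is a dict: "time_s": time; "joints": joint angles; "dq": joint speeds; "tau": joint torques, N m; "eef_pos": TCP position; "ee_rot": TCP orientation; "force": force on the tool from outside, world axes, zero at the start; "wrist_torque": the same for the moment, N m; "grip_width": opening from 0.0 (shut) to 1.0 (fully open).
Only numpy, scipy, OpenCV 4.12 (cv2) and the standard library are available. Lean on these libraries where they do the work, as an engineer would, in place of code of your own. Each camera call takes 0.05 s, during which the arm holds its last target. There are 200 camera calls.

### The job

Take the steel plug gauge from its wooden stand and find out which of the two forged collars it passes: set it fully home, down to its flange, in the hole of the collar that it fits, and leave it standing there with that collar where it lies. Then put the other collar, whose hole is too small for the gauge, flat in the shallow steel tray.

Things in the scene. Friction and masses are not known exactly. Their poses are not given: they have to be found in the camera images.
- gauge: Bright round steel plug gauge, 0.35 kg, upright in a fixed bored wooden stand (80 x 80 x 32 mm). Origin: centre of its lower end, 4 mm above the bench in the stand or home in a collar; z up. Heights from the origin: nose tapering from 14 to 26 mm dia. over 10 mm, plug (dia. 26) up to 28 mm, flange (dia. 44) from 28 to 34 mm, handle (dia. 22) from 34 to 100 mm (grip at about 67 mm).
- collar_wide: Grey forged steel ring lying flat and loose on the bench, 56 mm outside diameter, 32 mm tall, 0.27 to 0.41 kg, with an upright through hole of 34 mm: the gauge passes this one, and its flange then rests on the collar's top. Origin at the centre of the underside, z up.
- collar_narrow: Grey forged steel ring, loose, flat on the bench, also 56 mm outside diameter and 32 mm tall, 0.4 to 0.6 kg, but its through hole is only 18 mm: the gauge's nose stops a few mm in. Origin at the centre of the underside, z up. A solid round blank without a hole and the hand tools nearby are not part of the job.
- tray: Shallow open steel tray fixed to the bench, empty, 180 x 180 mm outside, 35 mm tall, walls and floor 4 mm thick. Origin at the centre of its underside (on the bench), x and y along its sides.
There are look-alikes about, which are no part of the job. What is shaped like the collar_narrow but turquoise is not meant. Several things look just like the gauge: the one meant starts farthest to the robot's left.

How it is judged:
By the outcome, as a careful person would: the job done as asked, in the order asked, and still so for the second after the job is handed in, with the robot touching nothing.
It also fails if it takes over 58 s, if anything falls off the work surface, if the arm or the gripper's body presses on something with over 40 N, if the wrist force passes 120 N, or if a joint passes its speed limit or range.

## Working session

There is one attempt and no reset: what is moved stays moved. The work goes in short steps, Python scripts to look and compute and a tool call to move; the robot and the scene stay as the last step left them, time stands still between calls to the robot, and variables do not carry over. Pictures are saved under pics/ and viewed, about 8 in all and at most 12, crops included, and the job is handed in when it is done.

Besides the shell and the picture viewer there is one more tool, called after "Request:" as name(argument=value, ...), one argument or row to a line, values as JSON. play_rows: Moves the arm, as the interface text tells. Its arguments: {"type":"object","properties":{"deltas":{"type":"array","items":{"type":"array","items":{"type":"number"}}},"squeeze":{"type":"number"}},"required":["deltas"]}

```bash
mkdir -p pics
cat > h.py <<'E'
import numpy as np, cv2
from rig import sensors, capture, order, ctrl
def world(c):
    z=c["z_map"]; v,u=np.mgrid[:400,:640]
    p=np.stack([(u-c["cx"])/c["fx"]*z,(v-c["cy"])/c["fy"]*z,z],-1)
    return p@np.array(c["rotation"]).T+np.array(c["eye"])
def save(c,n): cv2.imwrite("pics/"+n,c["pixels"][:,:,::-1])
E
python3 - <<'E'
from h import *
s=sensors.sense(); print({k:np.round(v,3) for k,v in s.items()}, ctrl.tcp_to_grasp)
for n in("top","scene"):
    c=capture(n); save(c,n+"0.png"); np.save(n+"0.npy",world(c)); print(n,np.round(c["eye"]),np.round(c["rotation"],2).tolist(),c["fx"],c["cx"],c["cy"],type(c["rotation"]))
E
```

```text
{'time_s': np.float64(0.0), 'joints': array([-1.518,  0.313,  1.498,  0.   ,  1.331, -0.223]), 'dq': array([ 0.001,  0.001,  0.001, -0.001, -0.   , -0.   ]), 'tau': array([-1.0000e-03, -4.1227e+01, -2.5975e+01, -0.0000e+00,  4.0000e-03,
        0.0000e+00]), 'eef_pos': array([ 142.931, -504.843,  191.618]), 'ee_rot': array([-0.001,  0.991,  0.137,  0.   ]), 'force': array([ 0.132, -0.818,  0.512]), 'wrist_torque': array([-0.006,  0.018,  0.008]), 'grip_width': np.float64(1.001)} -18.700000000000003Traceback (most recent call last):
  File "<stdin>", line 4, in <module>
  File "h.py", line 6, in world
    return p@np.array(c["rotation"]).T+np.array(c["eye"])
           ~^~~~~~~~~~~~~~~~~~~~~~~~~~
ValueError: matmul: Input operand 1 has a mismatch in its core dimension 0, with gufunc signature (n?,k),(k,m?)->(n?,m?) (size 4 is different from 3)
```

```bash
sed -i 's/^import numpy.*/&\nfrom scipy.spatial.transform import Rotation as R/; s/@np.array(c\["rotation"\]).T/@R.from_quat(c["rotation"],scalar_first=True).as_matrix().T/' h.py
python3 - <<'E'
from h import *
for n in("top","scene"):
    c=capture(n); save(c,n+"0.png"); w=world(c); np.save(n+"0.npy",w); print(n,np.round(c["eye"]),np.round(c["rotation"],3),c["fx"],c["cx"],c["cy"])
    print(np.round(w[::80,::80]).astype(int).tolist())
E
```

```text
top [ 481.  -10. 1066.] [ 0.036 -0.701  0.711 -0.045] 386.8131629949504 318.66174324350027 198.28985061718245
[[[1701, 1535, -748], [1695, 1138, -743], [1699, 746, -752], [1701, 348, -759], [1447, -46, -382], [1446, -367, -382], [1694, -867, -759], [1687, -1272, -752]], [[1288, 1505, -752], [1284, 1119, -751], [1281, 732, -752], [949, 197, -2], [946, -33, 0], [944, -263, 2], [942, -495, 1], [940, -728, 1]], [[858, 1353, -604], [695, 572, 111], [717, 417, 1], [714, 194, 3], [712, -30, 1], [710, -255, -2], [706, -480, 2], [690, -663, 69]], [[505, 1044, -253], [498, 626, 0], [495, 409, 4], [492, 192, 2], [489, -27, -4], [486, -246, 1], [483, -455, 29], [480, -685, 7]], [[319, 697, 164], [286, 615, -1], [283, 403, 0], [280, 190, 3], [275, -23, -1], [273, -238, 3], [269, -454, -1], [284, -615, 90]]]
scene [1601. -169.  729.] [-0.355  0.674  0.569 -0.309] 518.6872520789198 322.59083851720726 193.19149647088676
[[[-2406, -1765, -127], [-2393, -1244, -150], [-1360, -565, 57], [-1055, -148, 108], [-1193, 268, 54], [-2368, 1071, -260], [1601, -169, 729], [-588, 1251, 146]], [[-495, -1103, -13], [-2358, -1383, -714], [-431, -496, -34], [-786, -187, -195], [305, 31, 211], [-172, 406, -2], [-119, 698, -3], [302, 733, 157]], [[-1271, -1608, -762], [337, -612, 53], [276, -424, -2], [330, -201, 5], [359, 19, -1], [453, 220, 31], [440, 456, -1], [480, 672, -1]], [[678, -692, 68], [658, -550, 32], [644, -390, -2], [677, -213, -2], [711, -37, 1], [741, 138, -1], [768, 314, -4], [817, 473, 13]], [[863, -646, 24], [863, -515, -2], [889, -367, -2], [913, -220, -3], [939, -74, -3], [952, 77, -17], [951, 242, -49], [418, 903, -748]]]
```

View pics/top0.png

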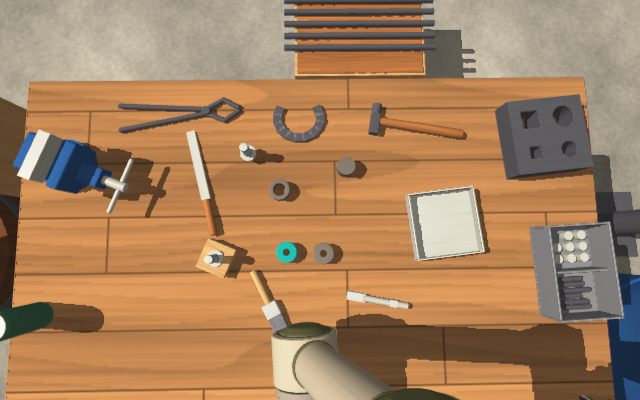

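View pics/scene0.png

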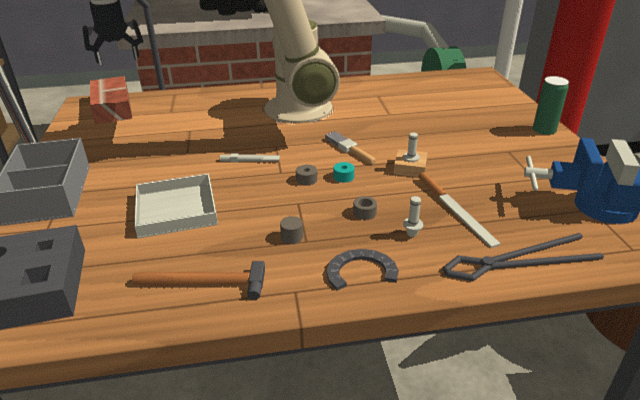

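The top view shows the stand with the gauge at (213,258), a second gauge lying outside the stand at (247,152), the wide collar at (280,190), the turquoise one at (287,252), the narrow collar at (323,253), the blank at (347,167) and the tray at (446,223). The scene view confirms this.

Run:
```python
from h import *
def obj(n,u,v,r,lo,hi):
    w=np.load(n+"0.npy")[v-r:v+r+1,u-r:u+r+1].reshape(-1,3)
    p=w[(w[:,2]>lo)&(w[:,2]<hi)]
    (cx,cy),rad=cv2.minEnclosingCircle(p[:,:2].astype(np.float32))
    print(n,u,v,len(p),"mean",p.mean(0).round(1),"med z",np.median(p[:,2]).round(1),"circ",round(cx,1),round(cy,1),round(rad,1))
    return p
obj("top",280,190,16,24,42);obj("top",323,253,16,24,42);obj("top",287,252,16,24,42);obj("top",347,167,16,24,42)
obj("top",213,258,22,90,120);obj("top",213,258,25,25,37);
p=obj("top",446,223,50,22,45);print(cv2.minAreaRect(p[:,:2].astype(np.float32)))
obj("scene",412,142,14,60,112);obj("scene",365,208,16,24,42);obj("scene",306,173,16,24,42)
```

```text
top 280 190 219 mean [625.5  82.9  31.6] med z 31.6 circ 626.0 82.9 27.9
top 323 253 311 mean [453.9 -33.1  32. ] med z 32.1 circ 453.9 -33.2 27.6
top 287 252 314 mean [458.1  64.4  32.1] med z 32.1 circ 458.0 64.5 27.8
top 347 167 117 mean [685.3 -96.   39.6] med z 40.7 circ 686.7 -98.7 25.1
top 213 258 73 mean [445.2 249.6 102.9] med z 103.6 circ 445.6 250.7 10.9
top 213 258 741 mean [445.3 249.6  32.2] med z 32.1 circ 451.7 249.4 62.1
top 446 223 633 mean [ 530.7 -367.2   32.5] med z 33.9 circ 530.4 -361.6 125.7
((530.2680053710938, -362.0654296875), (180.04786682128906, 181.71533203125), 6.401367664337158)
scene 412 142 144 mean [452.1 249.7  83.7] med z 84.3 circ 450.9 249.7 13.8
scene 365 208 231 mean [629.6  82.4  28.8] med z 29.1 circ 626.4 84.0 30.1
scene 306 173 205 mean [459.  -33.4  29.2] med z 29.4 circ 455.4 -33.2 29.9
```

Request:
play_rows(
  deltas=[
    [0.4, 1, 0, 0, 0, 1, 1],
    [0.4, 1, 0, 0, 0, 1, 1],
    [0.4, 1, 0, 0, 0, 1, 1],
    [0.4, 1, 0, 0, 0, 1, 1],
    [0.4, 1, 0, 0, 0, 1, 1],
    [0.4, 1, 0, 0, 0, 1, 1],
    [0.4, 1, 0, 0, 0, 1, 1],
    [0.4, 1, 0, 0, 0, 1, 1],
  ],
)

```text
time_s: 0.82
eef_pos: [266.8, -193.7, 192.1]
ee_rot: [0.0, 0.848, 0.53, 0.0]
force: [1.7, -0.6, -0.0]
grip_width: 1.003
```

Request:
play_rows(
  deltas=[
    [0.4, 1, 0, 0, 0, 1, 1],
    [0.4, 1, 0, 0, 0, 1, 1],
    [0.4, 1, 0, 0, 0, 1, 1],
    [0.4, 1, 0, 0, 0, 1, 1],
    [0.4, 1, 0, 0, 0, 0, 1],
    [0.4, 0.9, 0, 0, 0, 0, 1],
    [0.4, 0.5, 0, 0, 0, 0, 1],
    [0, 0, 0, 0, 0, 0, 1],
  ],
)

```text
time_s: 1.48
eef_pos: [377.4, 56.9, 192.0]
ee_rot: [-0.0, 0.719, 0.695, 0.0]
force: [-0.3, -0.8, 0.3]
grip_width: 1.003
```

Request:
play_rows(
  deltas=[
    [0.3, 0.8, 0, 0, 0, 0, 1],
    [0.3, 0.8, 0, 0, 0, 0, 1],
    [0.3, 0.8, 0, 0, 0, 0, 1],
    [0.3, 0.8, 0, 0, 0, 0, 1],
    [0.3, 0.8, 0, 0, 0, 0, 1],
    [0.2, 0.83, 0, 0, 0, 0, 1],
    [0, 0, 0, 0, 0, 0, 1],
    [0, 0, 0, 0, 0, 0, 1],
  ],
)

```text
time_s: 2.15
eef_pos: [443.9, 247.3, 191.6]
ee_rot: [-0.0, 0.72, 0.694, -0.001]
force: [-0.4, -0.7, 0.2]
grip_width: 0.999
```

```bash
cat >> h.py <<'E'
def wworld(c,s):
    z=c["z_map"]; v,u=np.mgrid[:400,:640]; x=(u-c["cx"])/c["fx"]; y=(v-c["cy"])/c["fy"]
    r=np.hypot(x,y); k=np.tan(np.minimum(r,1.5))/np.maximum(r,1e-9)
    p=np.stack([x*k*z,y*k*z,z,np.ones_like(z)],-1)@np.array(c["tool_from_camera"]).T
    return p[...,:3]@R.from_quat(s["ee_rot"],scalar_first=True).as_matrix().T+s["eef_pos"]
def near(w,xy,rad,lo,hi):
    m=(np.hypot(w[...,0]-xy[0],w[...,1]-xy[1])<rad)&(w[...,2]>lo)&(w[...,2]<hi)
    p=w[m]; (cx,cy),r=cv2.minEnclosingCircle(p[:,:2].astype(np.float32))
    print(len(p),"mean",p.mean(0).round(1),"circ",round(cx,1),round(cy,1),round(r,1)); return m
E
python3 - <<'E'
from h import *
s=sensors.sense(); c=capture("wrist"); save(c,"w1.png"); print(s["time_s"],s["eef_pos"].round(1),s["ee_rot"].round(3),s["joints"].round(2)); w=wworld(c,s)
near(w,(445,250),25,95,112); near(w,(445,250),30,30,42)
E
```

```text
2.15 [443.9 247.3 191.6] [-0.     0.72   0.694 -0.001] [ 0.28  0.28  1.55 -0.    1.32  0.31]
475 mean [443.9 252.8 102.4] circ 443.9 252.1 11.2
1418 mean [445.7 256.1  33.9] circ 445.0 250.0 30.0
```

View pics/w1.png

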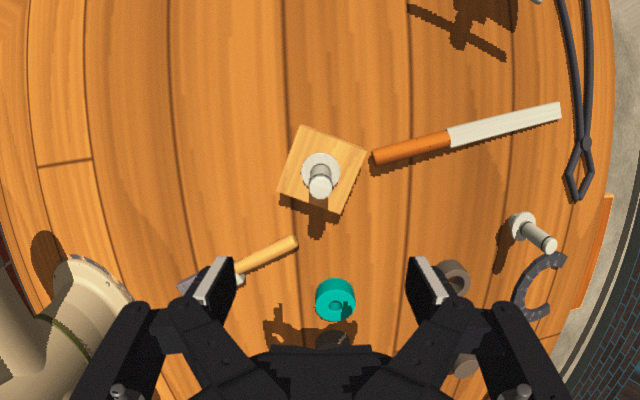

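The gauge is in its stand, between the jaws, with the top of its handle at about (320,187). The wrist and top cameras agree to within about 2 mm.

Request:
play_rows(
  deltas=[
    [0.03, 0.1, 0, 0, 0, 0, 1],
    [0, 0, -0.8, 0, 0, 0, 1],
    [0, 0, -0.8, 0, 0, 0, 1],
    [0, 0, -0.8, 0, 0, 0, 1],
    [0, 0, -0.6, 0, 0, 0, 1],
    [0, 0, -0.4, 0, 0, 0, 1],
    [0, 0, -0.08, 0, 0, 0, 1],
    [0, 0, 0, 0, 0, 0, 1],
  ],
)

```text
time_s: 2.87
eef_pos: [445.2, 250.1, 52.8]
ee_rot: [-0.0, 0.721, 0.693, -0.001]
force: [-0.4, 0.2, 0.1]
grip_width: 0.996
```

Request:
play_rows(
  deltas=[
    [0, 0, 0, 0, 0, 0, -1],
    [0, 0, 0, 0, 0, 0, -1],
    [0, 0, 0, 0, 0, 0, -1],
    [0, 0, 0, 0, 0, 0, -1],
    [0, 0, 0, 0, 0, 0, -1],
    [0, 0, 0, 0, 0, 0, -1],
    [0, 0, 0, 0, 0, 0, -1],
    [0, 0, 0, 0, 0, 0, -1],
  ],
  squeeze=60,
)

```text
time_s: 3.53
eef_pos: [445.3, 251.1, 53.6]
ee_rot: [-0.0, 0.72, 0.693, 0.0]
force: [-2.5, 0.2, 6.9]
grip_width: 0.227
```

Request:
play_rows(
  deltas=[
    [0, 0, 0.1, 0, 0, 0, -1],
    [0, 0, 0.2, 0, 0, 0, -1],
    [0, 0, 0.4, 0, 0, 0, -1],
    [0, 0, 0.5, 0, 0, 0, -1],
    [0, 0, 0.5, 0, 0, 0, -1],
    [0, 0, 0.3, 0, 0, 0, -1],
    [0, 0, 0, 0, 0, 0, -1],
    [0, 0, 0, 0, 0, 0, -1],
  ],
)

```text
time_s: 4.2
eef_pos: [445.3, 250.9, 133.1]
ee_rot: [0.0, 0.721, 0.693, 0.0]
force: [0.3, -0.4, -3.0]
grip_width: 0.22
```

Request:
play_rows(
  deltas=[
    [0.5, -0.45, 0, 0, 0, 0, -1],
    [0.6, -0.5, 0, 0, 0, 0, -1],
    [0.7, -0.65, 0, 0, 0, 0, -1],
    [0.7, -0.65, 0, 0, 0, 0, -1],
    [0.7, -0.65, 0, 0, 0, 0, -1],
    [0.6, -0.6, 0, 0, 0, 0, -1],
    [0.3, -0.3, 0, 0, 0, 0, -1],
    [0, 0, 0, 0, 0, 0, -1],
  ],
)

```text
time_s: 4.87
eef_pos: [610.6, 95.8, 130.7]
ee_rot: [-0.001, 0.722, 0.692, -0.001]
force: [0.2, -0.1, -4.3]
grip_width: 0.226
```

Run:
```python
from h import *
s=sensors.sense(); c=capture("wrist"); save(c,"w2.png"); print(s["time_s"],s["eef_pos"].round(1),s["ee_rot"].round(3),s["force"].round(1),s["grip_width"]); w=wworld(c,s)
m=near(w,(626,83),38,24,38)
m=(np.hypot(w[...,0]-s["eef_pos"][0],w[...,1]-s["eef_pos"][1])<25)&(w[...,2]>35); p=w[m]; print(p.mean(0),p[:,2].min(),p[:,2].max())
print(np.histogram(p[:,2],10))
c=capture("scene"); cv2.imwrite("pics/s2.png",cv2.resize(c["pixels"][80:280,260:520,::-1],None,fx=3,fy=3))
```

```text
4.8667 [610.6  95.8 130.7] [-0.001  0.722  0.692 -0.001] [ 0.2 -0.1 -4.3] 0.22595234062611985
971 mean [632.3  93.8  30.6] circ 625.0 83.7 28.1
[610.83738759 107.41656201 214.69590899] 108.67959250765631 270.55349554630067
(array([1862,  297,  373,  473, 2364, 1278, 1782, 1145, 4149, 4430]), array([108.67959251, 124.86698281, 141.05437312, 157.24176342,
       173.42915372, 189.61654403, 205.80393433, 221.99132463,
       238.17871494, 254.36610524, 270.55349555]))
```

View pics/w2.png

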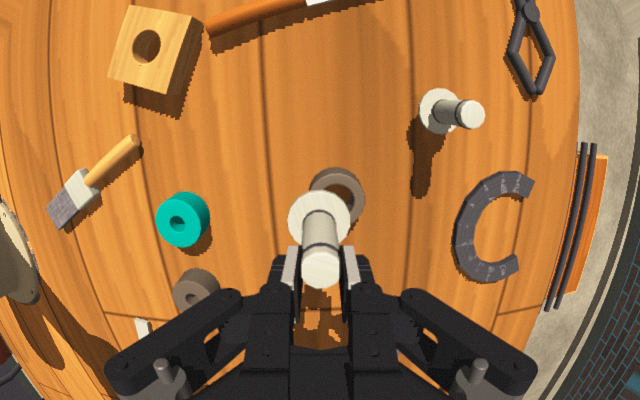

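View pics/s2.png

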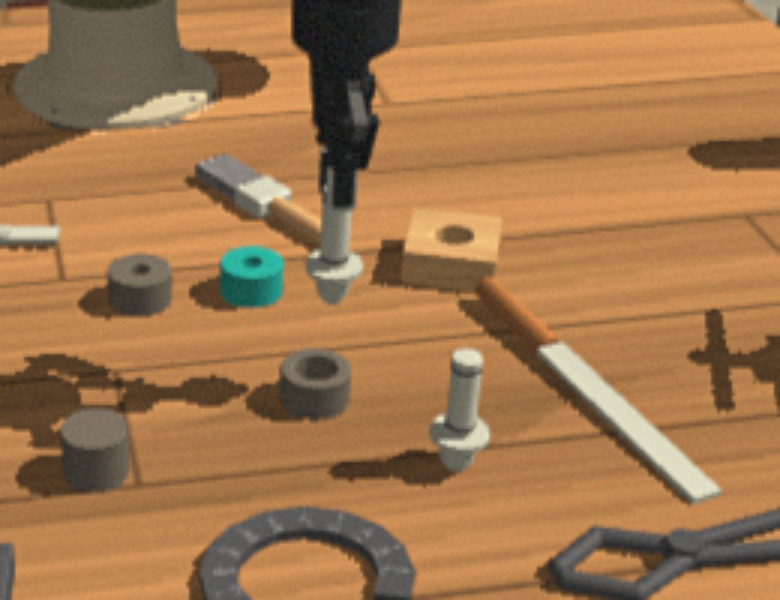

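Run:
```python
from h import *
s=sensors.sense(); c=capture("wrist"); w=wworld(c,s); v,u=np.mgrid[:400,:640]
roi=(abs(u-320)<40)&(v>180)&(v<290)
for lo,hi in((109,122),(122,135),(135,155),(155,172),(172,185)):
    p=w[roi&(w[...,2]>lo)&(w[...,2]<hi)&(np.hypot(w[...,0]-610,w[...,1]-96)<30)]
    if len(p)<5: print(lo,len(p)); continue
    q=p[:,:2].astype(np.float32); (a,b),r=cv2.minEnclosingCircle(q); print(lo,hi,len(p),p.mean(0).round(1),"circ",round(a,1),round(b,1),round(r,1),"x",np.percentile(q[:,0],[1,99]).round(1),"y",np.percentile(q[:,1],[1,99]).round(1))
m=(np.hypot(w[...,0]-626,w[...,1]-83)<38)&(w[...,2]>29)&(w[...,2]<36); p=w[m]
# collar outer edge circle fit
d=p[:,:2]-[625.5,83.3]; print("collar y range",np.percentile(p[:,1],[1,99]).round(1),"x",np.percentile(p[:,0],[1,99]).round(1))
```

```text
109 122 1763 [607.3 106.5 114.9] circ 607.2 99.9 22.1 x [586.7 627.7] y [ 85.2 121. ]
122 135 282 [608.  107.7 127.9] circ 607.5 100.2 11.6 x [596.1 619. ] y [ 99.5 110.8]
135 155 438 [608.3 108.  145.7] circ 608.4 102.4 10.6 x [598.1 618.7] y [102.5 110.5]
155 172 436 [609.  108.4 163.5] circ 609.6 109.3 14.6 x [599.1 618.7] y [103.1 110.6]
172 185 1980 [609.  103.4 179.8] circ 609.0 104.1 19.5 x [590.9 627.1] y [ 90.3 110.9]
collar y range [ 61.  110.1] x [605.3 651.7]
```

Run:
```python
from h import *
c=capture("scene"); w=world(c)
for lo,hi in((82,98),(100,112),(112,119),(119,122),(124,145)):
    m=(np.hypot(w[...,0]-608,w[...,1]-98)<32)&(w[...,2]>lo)&(w[...,2]<hi); p=w[m]
    print(lo,hi,len(p),p.mean(0).round(1),"y",p[:,1].min().round(1),p[:,1].max().round(1),"xmax",np.percentile(p[:,0],97).round(1))
m=(np.hypot(w[...,0]-626,w[...,1]-83)<34)&(w[...,2]>5)&(w[...,2]<27); p=w[m]; print("collar",p[:,1].min(),p[:,1].max(),np.percentile(p[:,0],97))
```

```text
82 98 46 [617.2  97.7  91.7] y 87.9 110.9 xmax 622.1
100 112 35 [621.8  96.9 107.7] y 79.5 118.6 xmax 629.3
112 119 112 [616.1  98.2 114.7] y 78.2 120.7 xmax 632.4
119 122 9 [616.2  94.8 120.5] y 89.4 103.7 xmax 620.9
124 145 76 [616.7  98.1 134.3] y 89.3 109.4 xmax 621.2
collar 55.38505152734854 110.07608303647055 655.40584268157
```

Request:
play_rows(
  deltas=[
    [0.1, -0.1, 0, 0, 0, 0, -1],
    [0.2, -0.15, 0, 0, 0, 0, -1],
    [0.15, -0.15, 0, 0, 0, 0, -1],
    [0, 0, 0, 0, 0, 0, -1],
    [0, 0, 0, 0, 0, 0, -1],
  ],
)

```text
time_s: 5.48
eef_pos: [627.2, 82.9, 132.8]
ee_rot: [-0.0, 0.721, 0.693, -0.0]
force: [0.1, -0.2, -3.6]
grip_width: 0.225
```

Request:
play_rows(
  deltas=[
    [0.03, -0.08, 0, 0, 0, 0, -1],
    [0, 0, -0.2, 0, 0, 0, -1],
    [0, 0, -0.4, 0, 0, 0, -1],
    [0, 0, -0.4, 0, 0, 0, -1],
    [0, 0, -0.2, 0, 0, 0, -1],
    [0, 0, -0.1, 0, 0, 0, -1],
    [0, 0, -0.1, 0, 0, 0, -1],
    [0, 0, 0, 0, 0, 0, -1],
  ],
)

```text
time_s: 6.15
eef_pos: [628.5, 79.8, 76.7]
ee_rot: [-0.0, 0.721, 0.693, -0.0]
force: [-0.4, -0.4, -4.2]
grip_width: 0.222
```

Request:
play_rows(
  deltas=[
    [0, 0, -0.1, 0, 0, 0, -1],
    [0, 0, -0.1, 0, 0, 0, -1],
    [0, 0, -0.1, 0, 0, 0, -1],
    [0, 0, 0, 0, 0, 0, -1],
  ],
)

```text
time_s: 6.48
eef_pos: [628.1, 79.8, 64.1]
ee_rot: [-0.0, 0.721, 0.693, -0.0]
force: [-0.2, -0.7, -4.7]
grip_width: 0.223
```

Request:
play_rows(
  deltas=[
    [0, 0, -0.08, 0, 0, 0, -1],
    [0, 0, -0.07, 0, 0, 0, -1],
    [0, 0, -0.05, 0, 0, 0, -1],
    [0, 0, -0.02, 0, 0, 0, -1],
    [0, 0, -0.02, 0, 0, 0, -1],
    [0, 0, 0, 0, 0, 0, -1],
  ],
)

```text
time_s: 6.98
eef_pos: [628.5, 79.8, 55.3]
ee_rot: [-0.0, 0.721, 0.693, -0.0]
force: [-0.3, -0.4, -3.4]
grip_width: 0.226
```

Request:
play_rows(
  deltas=[
    [0, 0, -0.02, 0, 0, 0, -1],
    [0, 0, -0.02, 0, 0, 0, -1],
    [0, 0, 0, 0, 0, 0, -1],
  ],
)

```text
time_s: 7.23
eef_pos: [628.6, 79.8, 53.8]
ee_rot: [0.0, 0.721, 0.693, 0.0]
force: [-0.0, -0.5, -3.2]
grip_width: 0.226
```

Request:
play_rows(
  deltas=[
    [0, 0, -0.02, 0, 0, 0, -1],
    [0, 0, -0.01, 0, 0, 0, -1],
    [0, 0, 0, 0, 0, 0, -1],
  ],
)

```text
time_s: 7.48
eef_pos: [628.9, 79.8, 53.7]
ee_rot: [0.0, 0.721, 0.693, 0.0]
force: [-2.6, 0.5, 5.1]
grip_width: 0.222
```

Contact force now carries the weight, so the flange is seated. Releasing.

Request:
play_rows(
  deltas=[
    [0, 0, 0, 0, 0, 0, -0.4],
    [0, 0, 0, 0, 0, 0, -0.2],
    [0, 0, 0, 0, 0, 0, 0.2],
    [0, 0, 0, 0, 0, 0, 0.6],
    [0, 0, 0, 0, 0, 0, 1],
    [0, 0, 0, 0, 0, 0, 1],
    [0, 0, 0, 0, 0, 0, 1],
    [0, 0, 0, 0, 0, 0, 1],
  ],
)

```text
time_s: 8.15
eef_pos: [628.5, 79.8, 52.6]
ee_rot: [0.0, 0.721, 0.693, -0.0]
force: [0.1, 0.9, -0.0]
grip_width: 1.004
```

Request:
play_rows(
  deltas=[
    [0, 0, 0.3, 0, 0, 0, 1],
    [0, 0, 0.6, 0, 0, 0, 1],
    [0, 0, 0.8, 0, 0, 0, 1],
    [0, 0, 0.8, 0, 0, 0, 1],
    [-0.3, -0.3, 0.5, 0, 0, 0, 1],
    [-0.6, -0.4, 0, 0, 0, 0, 1],
    [-0.7, -0.5, 0, 0, 0, 0, 1],
    [-0.7, -0.5, 0, 0, 0, 0, 1],
  ],
)

```text
time_s: 8.82
eef_pos: [535.4, 11.3, 173.6]
ee_rot: [0.001, 0.72, 0.694, 0.0]
force: [1.1, -0.6, 0.5]
grip_width: 1.0
```

Request:
play_rows(
  deltas=[
    [-0.7, -0.5, 0, 0, 0, 0, 1],
    [-0.7, -0.4, 0, 0, 0, 0, 1],
    [-0.5, -0.2, 0, 0, 0, 0, 1],
    [0, 0, 0, 0, 0, 0, 1],
    [0, 0, 0, 0, 0, 0, 1],
  ],
)

```text
time_s: 9.23
eef_pos: [460.6, -32.6, 173.8]
ee_rot: [0.001, 0.721, 0.693, 0.001]
force: [-0.2, -1.3, -0.1]
grip_width: 1.001
```

Run:
```python
from h import *
s=sensors.sense(); c=capture("wrist"); save(c,"w3.png"); print(s["time_s"],s["eef_pos"].round(1),s["ee_rot"].round(3),s["force"].round(1),s["grip_width"]); w=wworld(c,s)
near(w,(454,-33),36,24,40)
c=capture("scene"); w=world(c); cv2.imwrite("pics/s3.png",cv2.resize(c["pixels"][100:260,280:480,::-1],None,fx=3,fy=3))
near(w,(626,83),18,85,120); near(w,(626,83),30,34,42)
w=world(capture("top")); near(w,(626,83),18,90,120);near(w,(626,83),30,34,45)
```

```text
9.2333 [460.6 -32.6 173.8] [0.001 0.721 0.693 0.001] [-0.2 -1.3 -0.1] 1.0008979680279595
1839 mean [452.7 -32.1  30.9] circ 452.5 -33.0 28.2
94 mean [634.2  79.2  97. ] circ 629.9 81.3 13.0
117 mean [635.4  78.5  36.4] circ 631.3 79.3 23.6
68 mean [627.3  79.4 102.3] circ 628.0 79.9 11.3
141 mean [622.9  79.2  38.1] circ 624.7 83.3 26.8
```

View pics/s3.png

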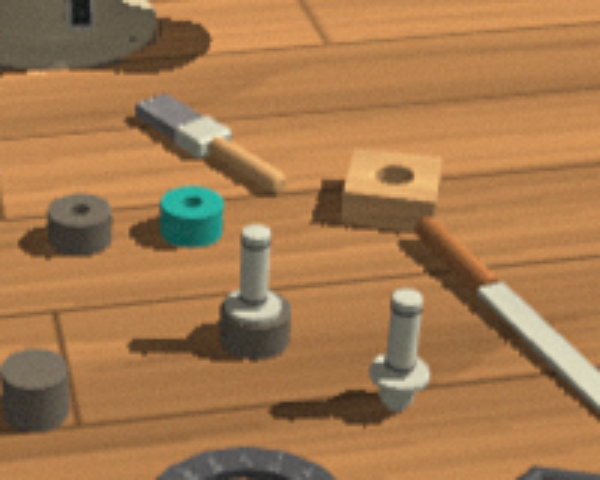

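The gauge stands upright in the wide collar: its flange sits on the ring at about (255,305) in the crop. The collar has not moved. Next is the narrow collar.

Request:
play_rows(
  deltas=[
    [-0.17, -0.01, 0, 0, 0, 0, 1],
    [0, 0, -0.8, 0, 0, 0, 1],
    [0, 0, -0.9, 0, 0, 0, 1],
    [0, 0, -0.9, 0, 0, 0, 1],
    [0, 0, -0.7, 0, 0, 0, 1],
    [0, 0, -0.4, 0, 0, 0, 1],
    [0, 0, -0.3, 0, 0, 0, 1],
    [0, 0, 0, 0, 0, 0, 1],
  ],
)

```text
time_s: 10.05
eef_pos: [452.3, -31.9, 10.4]
ee_rot: [-0.002, 0.72, 0.694, -0.001]
force: [-0.9, 0.3, -0.2]
grip_width: 1.005
```

Request:
play_rows(
  deltas=[
    [0, 0, -0.15, 0, 0, 0, 1],
    [0, 0, -0.12, 0, 0, 0, 1],
    [0, 0, 0, 0, 0, 0, 1],
  ],
)

```text
time_s: 10.3
eef_pos: [453.7, -32.6, 1.6]
ee_rot: [-0.0, 0.72, 0.693, -0.0]
force: [-0.4, -0.0, 0.5]
grip_width: 0.997
```

Request:
play_rows(
  deltas=[
    [0, 0, 0, 0, 0, 0, 0.6],
    [0, 0, 0, 0, 0, 0, 0.3],
    [0, 0, 0, 0, 0, 0, 0],
    [0, 0, 0, 0, 0, 0, -1],
    [0, 0, 0, 0, 0, 0, -1],
    [0, 0, 0, 0, 0, 0, -1],
    [0, 0, 0, 0, 0, 0, -1],
    [0, 0, 0, 0, 0, 0, -1],
  ],
  squeeze=80,
)

```text
time_s: 10.97
eef_pos: [453.7, -32.7, 1.8]
ee_rot: [0.0, 0.721, 0.693, 0.0]
force: [0.6, -0.4, 0.6]
grip_width: -0.002
```

Request:
play_rows(
  deltas=[
    [0, 0, 0.05, 0, 0, 0, -1],
    [0, 0, 0.2, 0, 0, 0, -1],
    [0, 0, 0.4, 0, 0, 0, -1],
    [0, 0, 0.6, 0, 0, 0, -1],
    [0, 0, 0.6, 0, 0, 0, -1],
    [0, 0, 0.4, 0, 0, 0, -1],
    [0, 0, 0.2, 0, 0, 0, -1],
    [0, 0, 0, 0, 0, 0, -1],
  ],
)

```text
time_s: 11.63
eef_pos: [454.6, -32.9, 101.5]
ee_rot: [0.002, 0.721, 0.693, 0.001]
force: [0.2, -0.2, 0.3]
grip_width: 0.002
```

The gripper shut empty, so the grasp missed. Looking for the collar.

Run:
```python
from h import *
s=sensors.sense(); c=capture("wrist"); save(c,"w4.png"); w=wworld(c,s)
near(w,(454,-33),40,24,40)
c=capture("scene"); w=world(c); near(w,(454,-33),45,5,40)
```

```text
2886 mean [452.5 -31.6  30.9] circ 452.5 -32.9 28.2
345 mean [464.5 -34.   23.5] circ 456.8 -30.3 32.0
```

View pics/w4.png

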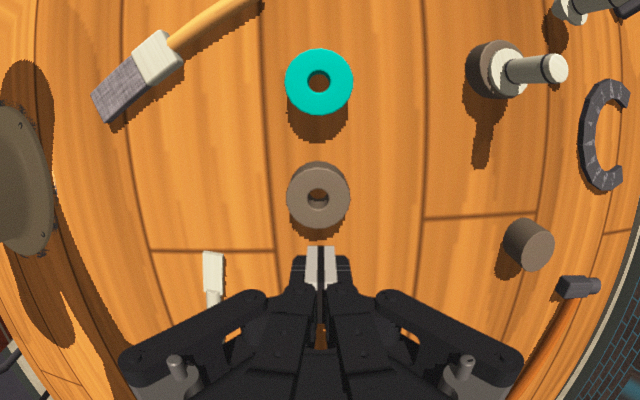

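The collar has not moved: it is still at (318,195) in the wrist view, about (453,-33), and the fingers shut with no force reading. I'll retry, closing in small steps and watching the width.

Request:
play_rows(
  deltas=[
    [0, 0, 0, 0, 0, 0, 1],
    [0, 0, 0, 0, 0, 0, 1],
    [0, 0, 0, 0, 0, 0, 1],
    [0, 0, 0, 0, 0, 0, 1],
    [0, 0, 0, 0, 0, 0, 1],
    [0, 0, 0, 0, 0, 0, 1],
    [0, 0, 0, 0, 0, 0, 1],
    [0, 0, -0.3, 0, 0, 0, 1],
  ],
)

```text
time_s: 12.4
eef_pos: [454.9, -33.0, 89.2]
ee_rot: [0.002, 0.72, 0.693, 0.001]
force: [-0.3, -0.4, 0.2]
grip_width: 1.0
```

Request:
play_rows(
  deltas=[
    [0, 0, -0.5, 0, 0, 0, 1],
    [0, 0, -0.5, 0, 0, 0, 1],
    [0, 0, -0.5, 0, 0, 0, 1],
    [0, 0, -0.4, 0, 0, 0, 1],
    [0, 0, -0.15, 0, 0, 0, 1],
    [0, 0, 0, 0, 0, 0, 1],
    [0, 0, 0, 0, 0, 0, 1],
  ],
)

```text
time_s: 12.98
eef_pos: [454.1, -32.7, 6.3]
ee_rot: [0.0, 0.721, 0.693, 0.0]
force: [0.2, -0.3, 0.2]
grip_width: 1.001
```

Run:
```python
from h import *
s=sensors.sense(); print({k:np.round(v,3) for k,v in s.items() if k in("time_s","eef_pos","ee_rot","grip_width","force")})
c=capture("scene"); a=cv2.resize(c["pixels"][110:210,240:390,::-1],(600,400)); d=cv2.resize(capture("wrist")["pixels"][:,:,::-1],(640,400))[150:,:600]
cv2.imwrite("pics/s5.png",np.vstack([a,d[:200]]))
```

```text
{'time_s': np.float64(12.983), 'eef_pos': array([454.054, -32.749,   6.288]), 'ee_rot': array([0.   , 0.721, 0.693, 0.   ]), 'force': array([ 0.182, -0.316,  0.247]), 'grip_width': np.float64(1.001)}
```

View pics/s5.png

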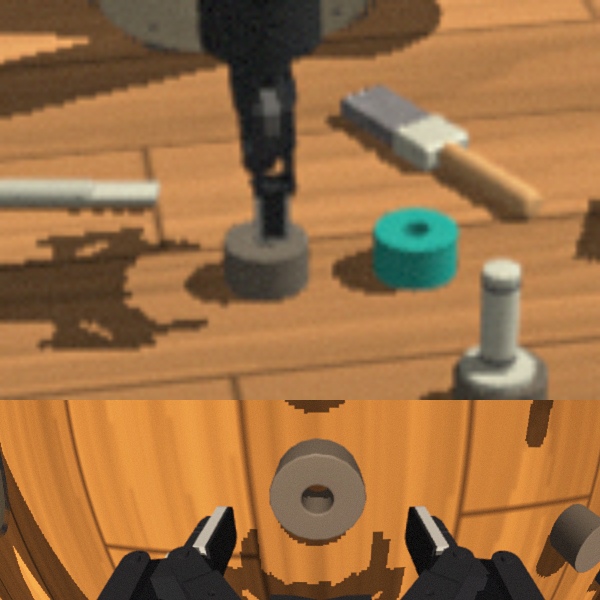

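Run:
```python
from h import *
s=sensors.sense(); print(s["time_s"],s["eef_pos"].round(1),s["joints"].round(3))
w=wworld(capture("wrist"),s); near(w,(454,-33),40,10,60)
w=world(capture("scene")); v0,u0=np.mgrid[:400,:640]
m=(np.hypot(w[...,0]-500,w[...,1]+33)<30)&(w[...,2]>10)&(w[...,2]<120); m&=(abs(u0-307)<12)
for v in range(140,190,3):
    r=m[v]; 
    if r.any(): print(v,w[v][r].mean(0).round(0), np.median(w[v][r],0).round(0))
```

```text
13.0833 [454.4 -32.8   6.8] [-0.33   0.417  1.911  0.     0.812 -0.292]
7109 mean [452.8 -29.2  29.2] circ 452.6 -32.8 28.2
149 [498. -46. 116.] [498. -46. 116.]
152 [517. -26. 116.] [517. -26. 116.]
155 [523. -36. 112.] [525. -37. 113.]
158 [522. -33. 103.] [525. -30. 104.]
161 [508. -34.  87.] [508. -35.  87.]
164 [510. -34.  79.] [511. -34.  80.]
167 [509. -34.  70.] [510. -34.  70.]
170 [506. -35.  60.] [505. -35.  59.]
173 [475. -29.  31.] [475. -29.  31.]
176 [479. -35.  26.] [478. -35.  26.]
179 [479. -34.  17.] [479. -34.  17.]
182 [484. -38.  11.] [484. -38.  11.]
```

Run:
```python
from h import *
s=sensors.sense(); w=wworld(capture("wrist"),s); print(s["eef_pos"].round(1))
for sg in(1,-1):
    dx=(w[...,0]-454)*sg; m=(dx>28)&(dx<65)&(abs(w[...,1]+33)<30)&(w[...,2]>38)&(w[...,2]<110)
    p=w[m]; z=np.percentile(p[:,2],[0.5,2,10]); q=p[p[:,2]<z[1]+4]; print(sg,len(p),z.round(1),q.mean(0).round(1),"y",q[:,1].min().round(1),q[:,1].max().round(1),"x",q[:,0].min().round(1),q[:,0].max().round(1))
```

```text
[454.3 -32.8   6.6]
1 3329 [59.2 61.4 67.9] [498.1 -31.2  62.4] y -45.4 -22.4 x 496.3 509.2
-1 3411 [59.1 61.5 68. ] [410.9 -28.2  62.5] y -42.4 -18.8 x 400.3 412.6
```

Two cameras agree that the real fingertips sit about 38 mm higher than the reported TCP implies: the open tips are at z≈57 with TCP z=6.6. So the jaws closed above the collar. I'll go lower in steps, watching the force.

Request:
play_rows(
  deltas=[
    [0, 0, -0.2, 0, 0, 0, 1],
    [0, 0, -0.3, 0, 0, 0, 1],
    [0, 0, -0.2, 0, 0, 0, 1],
    [0, 0, 0, 0, 0, 0, 1],
    [0, 0, 0, 0, 0, 0, 1],
  ],
)

```text
time_s: 13.65
eef_pos: [453.5, -32.6, -22.5]
ee_rot: [-0.0, 0.721, 0.693, -0.0]
force: [-1.5, -0.3, -0.3]
grip_width: 1.002
```

Run:
```python
from h import *
s=sensors.sense(); w=wworld(capture("wrist"),s); print(s["eef_pos"].round(1),s["force"].round(1))
near(w,(454,-33),36,24,36)
for sg in(1,-1):
    dx=(w[...,0]-454)*sg; m=(dx>34)&(dx<65)&(abs(w[...,1]+33)<30)&(w[...,2]>8)&(w[...,2]<110)
    p=w[m]; print(sg,len(p),np.percentile(p[:,2],[0.5,2,10]).round(1))
```

```text
[453.5 -32.6 -22.5] [-1.5 -0.3 -0.3]
8358 mean [452.7 -29.5  30.7] circ 452.3 -32.9 28.3
1 7899 [31.2 34.8 47.3]
-1 7810 [31.2 34.7 47.1]
```

Request:
play_rows(
  deltas=[
    [0, 0, -0.1, 0, 0, 0, 1],
    [0, 0, -0.1, 0, 0, 0, 1],
    [0, 0, -0.1, 0, 0, 0, 1],
    [0, 0, 0, 0, 0, 0, 1],
    [0, 0, 0, 0, 0, 0, 1],
  ],
)

```text
time_s: 14.12
eef_pos: [453.6, -32.6, -34.4]
ee_rot: [-0.0, 0.721, 0.693, -0.0]
force: [-0.3, -0.1, 0.3]
grip_width: 1.003
```

Request:
play_rows(
  deltas=[
    [0, 0, 0, 0, 0, 0, 0.7],
    [0, 0, 0, 0, 0, 0, 0.5],
    [0, 0, 0, 0, 0, 0, 0.3],
    [0, 0, 0, 0, 0, 0, 0],
    [0, 0, 0, 0, 0, 0, 0],
    [0, 0, 0, 0, 0, 0, 0],
  ],
  squeeze=80,
)

```text
time_s: 14.62
eef_pos: [453.3, -32.6, -33.5]
ee_rot: [-0.0, 0.721, 0.693, -0.0]
force: [-5.2, 0.1, 12.0]
grip_width: 0.626
```

Request:
play_rows(
  deltas=[
    [0, 0, 0, 0, 0, 0, -1],
    [0, 0, 0, 0, 0, 0, -1],
    [0, 0, 0.05, 0, 0, 0, -1],
    [0, 0, 0.2, 0, 0, 0, -1],
    [0, 0, 0.4, 0, 0, 0, -1],
    [0, 0, 0.5, 0, 0, 0, -1],
    [0, 0, 0.5, 0, 0, 0, -1],
    [0, 0, 0.4, 0, 0, 0, -1],
  ],
)

```text
time_s: 15.28
eef_pos: [453.7, -32.6, 49.3]
ee_rot: [0.0, 0.721, 0.693, 0.0]
force: [0.4, 0.1, -4.2]
grip_width: 0.624
```

Request:
play_rows(
  deltas=[
    [0, 0, 0.2, 0, 0, 0, -1],
    [0, 0, 0, 0, 0, 0, -1],
    [0, 0, 0, 0, 0, 0, -1],
  ],
)

```text
time_s: 15.53
eef_pos: [453.4, -32.5, 55.4]
ee_rot: [-0.0, 0.721, 0.693, -0.0]
force: [-0.4, 0.1, -5.2]
grip_width: 0.619
```

Request:
play_rows(
  deltas=[
    [0.1, -0.4, 0, 0, 0, 0, -1],
    [0.2, -0.7, 0, 0, 0, 0, -1],
    [0.2, -0.8, 0, 0, 0, 0, -1],
    [0.2, -0.8, 0, 0, 0, 0, -1],
    [0.2, -0.8, 0, 0, 0, 0, -1],
    [0.2, -0.8, 0, 0, 0, 0, -1],
    [0.2, -0.8, 0, 0, 0, 0, -1],
    [0.2, -0.8, 0, 0, 0, 0, -1],
  ],
)

```text
time_s: 16.2
eef_pos: [513.1, -269.7, 53.9]
ee_rot: [-0.002, 0.721, 0.693, -0.0]
force: [1.1, 0.6, -5.1]
grip_width: 0.626
```

Request:
play_rows(
  deltas=[
    [0.2, -0.8, 0, 0, 0, 0, -1],
    [0.12, -0.8, 0, 0, 0, 0, -1],
    [0.1, -0.5, 0, 0, 0, 0, -1],
    [0, -0.24, 0, 0, 0, 0, -1],
    [0, 0, 0, 0, 0, 0, -1],
    [0, 0, 0, 0, 0, 0, -1],
  ],
)

```text
time_s: 16.7
eef_pos: [529.9, -361.2, 54.3]
ee_rot: [-0.002, 0.721, 0.693, 0.0]
force: [0.3, 0.5, -6.3]
grip_width: 0.624
```

Run:
```python
from h import *
s=sensors.sense(); w=wworld(capture("wrist"),s); print(s["time_s"],s["eef_pos"].round(1),s["force"].round(1),s["grip_width"])
c=capture("scene"); w=world(c); m=(np.hypot(w[...,0]-530,w[...,1]+362)<130)&(w[...,2]>29)&(w[...,2]<40); print(cv2.minAreaRect(w[m][:,:2].astype(np.float32)))
m=(np.hypot(w[...,0]-s["eef_pos"][0],w[...,1]-s["eef_pos"][1])<33)&(w[...,2]>60)&(w[...,2]<130)
p=w[m]; print(len(p),p.min(0).round(1),p.max(0).round(1)); cv2.imwrite("pics/s6.png",cv2.resize(c["pixels"][100:260,100:300,::-1],None,fx=3,fy=3))
```

```text
16.7 [ 529.9 -361.2   54.3] [ 0.3  0.5 -6.3] 0.6238310888232542
((530.8114013671875, -362.0890808105469), (188.82774353027344, 179.89308166503906), 6.435565948486328)
311 [ 501.6 -388.3   85.5] [ 562.7 -333.   129.9]
```

View pics/s6.png

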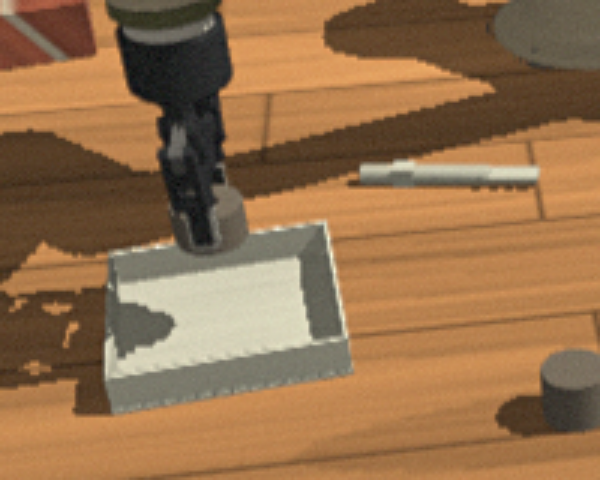

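The collar is held level over the middle of the tray, at about (210,220) in the crop. Lowering it.

Request:
play_rows(
  deltas=[
    [0, 0, -0.3, 0, 0, 0, -1],
    [0, 0, -0.5, 0, 0, 0, -1],
    [0, 0, -0.5, 0, 0, 0, -1],
    [0, 0, -0.4, 0, 0, 0, -1],
    [0, 0, -0.2, 0, 0, 0, -1],
    [0, 0, -0.1, 0, 0, 0, -1],
    [0, 0, 0, 0, 0, 0, -1],
    [0, 0, 0, 0, 0, 0, -1],
  ],
)

```text
time_s: 17.47
eef_pos: [531.0, -362.4, -23.5]
ee_rot: [0.001, 0.72, 0.694, 0.0]
force: [0.8, -0.3, -4.5]
grip_width: 0.623
```

Request:
play_rows(
  deltas=[
    [0, 0, -0.03, 0, 0, 0, -1],
    [0, 0, -0.03, 0, 0, 0, -1],
    [0, 0, 0, 0, 0, 0, -1],
  ],
)

```text
time_s: 17.72
eef_pos: [530.6, -362.4, -26.3]
ee_rot: [0.0, 0.721, 0.693, 0.0]
force: [-0.7, -0.0, -5.6]
grip_width: 0.622
```

Request:
play_rows(
  deltas=[
    [0, 0, -0.03, 0, 0, 0, -1],
    [0, 0, -0.03, 0, 0, 0, -1],
    [0, 0, 0, 0, 0, 0, -1],
    [0, 0, 0, 0, 0, 0, -1],
  ],
)

```text
time_s: 18.05
eef_pos: [530.5, -362.2, -29.1]
ee_rot: [-0.0, 0.721, 0.693, 0.0]
force: [0.9, 0.8, -5.4]
grip_width: 0.625
```

Request:
play_rows(
  deltas=[
    [0, 0, -0.02, 0, 0, 0, -1],
    [0, 0, -0.01, 0, 0, 0, -1],
    [0, 0, 0, 0, 0, 0, -1],
  ],
)

```text
time_s: 18.3
eef_pos: [530.6, -362.4, -29.4]
ee_rot: [0.0, 0.721, 0.693, -0.0]
force: [-2.9, 2.1, 3.6]
grip_width: 0.62
```

The collar is on the tray floor. Releasing, then retreating straight up.

Request:
play_rows(
  deltas=[
    [0, 0, 0, 0, 0, 0, 0.4],
    [0, 0, 0, 0, 0, 0, 0.6],
    [0, 0, 0, 0, 0, 0, 0.8],
    [0, 0, 0, 0, 0, 0, 1],
    [0, 0, 0, 0, 0, 0, 1],
    [0, 0, 0.1, 0, 0, 0, 1],
    [0, 0, 0.3, 0, 0, 0, 1],
    [0, 0, 0.6, 0, 0, 0, 1],
  ],
)

```text
time_s: 18.97
eef_pos: [529.5, -361.3, 8.7]
ee_rot: [-0.002, 0.721, 0.693, -0.0]
force: [0.5, -0.5, -0.2]
grip_width: 0.998
```

Request:
play_rows(
  deltas=[
    [0, 0, 0.8, 0, 0, 0, 1],
    [0, 0, 0.9, 0, 0, 0, 1],
    [0, 0, 0.9, 0, 0, 0, 1],
    [0, 0, 0.9, 0, 0, 0, 1],
    [-0.4, 0, 0.5, 0, 0, 0, 1],
    [-0.8, 0, 0, 0, 0, 0, 1],
    [-0.8, 0, 0, 0, 0, 0, 1],
    [0, 0, 0, 0, 0, 0, 1],
  ],
)

```text
time_s: 19.63
eef_pos: [446.7, -362.0, 171.1]
ee_rot: [-0.0, 0.721, 0.693, -0.0]
force: [0.1, 0.1, 0.1]
grip_width: 1.0
```

Run:
```python
from h import *
s=sensors.sense(); print(s["time_s"],s["eef_pos"].round(1),s["force"].round(1),s["grip_width"])
c=capture("scene"); cv2.imwrite("pics/s7.png",cv2.resize(c["pixels"][80:300,100:460,::-1],None,fx=2,fy=2))
w=world(c); near(w,(530,-362),40,28,42); near(w,(626,83),18,90,120)
w=world(capture("top")); near(w,(530,-362),40,28,42); near(w,(626,83),20,90,120); near(w,(626,83),32,24,34)
```

```text
19.6333 [ 446.7 -362.   171.1] [0.1 0.1 0.1] 1.000316306973112
271 mean [ 536.3 -361.9   33.4] circ 534.2 -363.3 29.3
77 mean [633.4  79.3  98.9] circ 629.8 78.0 12.7
318 mean [ 531.5 -361.3   35.9] circ 531.9 -362.1 28.0
67 mean [627.4  79.5 102.6] circ 628.3 80.0 11.3
101 mean [618.2  83.9  31.3] circ 625.9 83.0 27.8
```

View pics/s7.png

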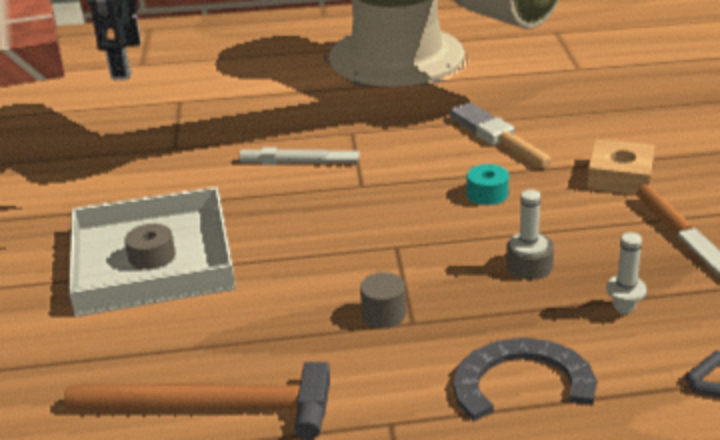

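The narrow collar lies flat in the tray at (150,245). The gauge stands home in the wide collar at (530,245). Handing in.

```bash
python3 -c "
from rig import order; print(order.finish_job())"
```

```text
the job is handed in; nothing more can be done
None
```

I handed the job in at about 20 s: the gauge is home in the wide collar, and the narrow collar lies flat in the tray.

- **Gauge:** I took the leftmost gauge from its stand and lowered it into the wide collar until its weight came off the gripper, then let go. The last top view put the top of the gauge at about 103 mm, against 104 mm expected when it is home. The collar had not moved: (625.9, 83.0) compared with (626.0, 82.9) at the start. The gauge sits about 4 mm off the collar's centre, as far as the 34 mm hole allows.
- **Narrow collar:** It lies at about (532, -362), with its top at 36 mm as it should be on the tray's 4 mm floor. The gripper is open and clear, and the measured force is near zero.
- **What failed or disagreed:**
  - My first grasp at the narrow collar closed on nothing. The real fingertips sit about 38 mm farther back than the reported tool point implies, which the wrist and scene cameras both showed.
  - I allowed for that and the second grasp held; the collar had not been moved by the miss.
  - The same offset means I gripped the gauge nearer the top of its handle than planned, with no ill effect.
- **Fit:** I told the two collars apart by hole size in the pictures, and did not try the gauge in the narrow one.

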